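# Inspect the amber ampoule under the loupe

### The job

Turn the red rotary handle on the yellow isolator plate clockwise from off fully to on, to power the inspection panel; then pick up the loupe and hold it level with its lens centred above the white band of the amber ampoule, lens at the height of the orange marker ring on the focus post. Leave the ampoules, the marker ring and everything else where they are. Finish while still holding the loupe there in the gripper, still and touching nothing else.

Things in the scene. Friction and masses are not known exactly. Their poses are not given: they have to be found in the camera images.
- isolator (a joint): angle of the isolator's red rotary handle, rad: 0 = off stop, 1.05 = on stop (60 degrees); grows as the handle turns clockwise seen from above. Stiff (friction about 0.12 N m), stays where it is left.
- isolator_grip (a point): middle of the red bar handle, on its vertical turning axis, 71 mm above the table. The bar is 62 mm long along this point's x axis, 14 mm thick (y), 28 mm high (57 to 85 mm above the table); x and y turn with it. The white mark on its top is at the +x end.
- isolator_box: fixed box under the red handle, 96 x 96 mm, with a yellow plate on top, 44 mm above the table, and a 34 mm wide black boss under the bar; red mark on the plate = off, green mark = on. Origin under its centre.
- loupe_grip (a point): grip point of the loupe, inside its black straight handle at the blue band, near the loupe's centre of mass; x points along the handle to the lens, z up. The handle is 110 mm long (85 mm behind to 25 mm ahead of this point), 18 mm wide (y), 20 mm high, centred on this point. At the start it lies level on its rest, this point 50 mm above the table.
- lens (a point): centre of the loupe's lens, 70 mm ahead of loupe_grip along the loupe's x axis and at the same height; z is the lens axis (up). Steel ring of outer diameter 70 mm, 12 mm thick.
- loupe: the whole loupe, 190 mm long, about 0.17 kg (varies); origin on the handle's underside, 10 mm below loupe_grip, same axes.
- loupe_rest: fixed aluminium rest, base plate 185 x 64 x 6 mm, origin under its centre (below loupe_grip), x along the loupe. It touches the loupe only under the lens and 59 to 81 mm behind loupe_grip, in a fork with 5 mm cheeks beside the handle up to 48 mm above the table: lift the loupe straight up.
- amber_band (a point): centre (on the ampoule's axis) of the white band, 14 mm wide, round the amber (brown) ampoule, the one to inspect. Ampoule 100 mm long, 18 mm in diameter, lying along x (stem to +x, from 30 mm behind to 70 mm ahead of this point), loose in one of the panel's two troughs; this point is 29 mm above the table.
- green_band (a point): same point of the other ampoule (green glass, blue band), in the other trough, 70 mm beside; not to be inspected.
- panel: fixed inspection light panel, 170 (x) x 160 (y) mm, white top 20 mm above the table, low rails to 25 mm; origin at the centre of its underside. Troughs along x at y = -35 and +35 mm. The steel focus post, 10 mm thick (14 mm cap), stands at x = +77 mm, y = 0, its top 164 mm above the table.
- focus_height (a point): centre of the orange marker ring (22 mm diameter, 10 mm high) on the focus post; its height is the height at which the lens centre is to be held (105 to 145 mm above the table). The ring is stiff on the post and must not be moved.
- jar: bystander: amber jar, 52 mm diameter, 75 mm high, origin under its centre.
- carton: bystander: white carton 55 x 90 x 40 mm, origin under its centre.
- blister_box: bystander: orange-brown card box 50 x 100 x 25 mm, origin under its centre.
- beaker: bystander: blue cup, 60 mm diameter, 70 mm high, origin under its centre.
- dropper: bystander: white bottle with blue cap, 36 mm diameter, 80 mm high, origin under its centre.
Mind the look-alikes: they are no part of the job. What is meant by the isolator_box is not turquoise, and is the smaller of those in its own colour.

How it is judged:
By the outcome, as a careful person would: the job done as asked, in the order asked, and still so for the second after the job is handed in, while the arm keeps its last pose, push and grip.
It also fails if it takes over 51 s, if anything falls off the work surface, if the arm or the gripper's body presses on something with over 40 N, if the wrist force passes 120 N, or if a joint passes its speed limit or range.

### The arm

A 6-joint arm with a two-finger parallel gripper is mounted at the origin on the work surface. World frame = base frame: x ahead of the robot, y to its left, z up, the work surface at z = 0. Lengths are in mm, angles in degrees, forces in N, time in s.
With the tool pointing down it reaches from about 300 to 850 mm from the base axis. Payload 4.2 kg.
Tool frame: the origin (TCP) lies midway between the tips of the shut fingers; the grasp point (between the pads) lies 19 mm behind it (env.hold_point_z is the z of the grasp point in the tool frame, in mm); z points along the fingers, y is the direction in which the jaws open and shut (so a half turn about z gives the same grasp; the last joint's range is limited). The gripper opens to 91 mm and grips with 3 to 60 N. Pads are 32 mm wide; open, the fingers measure 118 mm over their backs; the gripper's body (76 mm by 178 mm) begins 60 mm behind the grasp point.
Start: joints at [75.745, 18.312, 89.639, -0, 72.044, -1.146], TCP at [130.416, 560.031, 213.976] pointing down, gripper open.
Joint ranges: [-177.97, 177.97], [-48.28, 115.42], [12.27, 149.76], [-77.06, 257.06], [2.81, 150.46], [-146.56, 146.56]. Speed limits (degrees/s): [147.25, 147.25, 180, 180, 180, 180].

### API

Orientations are given as [roll, pitch, yaw] about the fixed x, y, z axes, in that order (R = Rz(yaw) Ry(pitch) Rx(roll)).
In Python, from workcell import env, grab_frame, camera_params, spotter gives the robot as it stands. The module is installed in compiled form; this text tells all that it offers.
- The arm moves only by the shell command python3 -m jog 'ROWS' [FORCE]. ROWS is text: rows parted by semicolons, each of 7 numbers parted by spaces: the turn, a rotation vector about the world's x, y, z in units of 5 degrees (1.0 is 5 degrees), then the shift along the world's x, y, z in units of 25 mm (1.0 is 25 mm), then the opening, from 0 (shut) to 1 (fully open). A call has 1 to 5 rows; each row is the pose to reach, as a shift and turn from the pose commanded when the call began; what a row does not reach only later rows make up. A row lasts 1/8 s, in which the tool goes at most 62.5 mm and 10.7 degrees, less where a joint would pass 70% of its speed; a pose out of reach is approached as far as the arm can. A call with a gripper value outside its range is refused whole. The fingers move at their own pace and stop on an object; FORCE is the grip in N (left out, the last holds). Time passes only in rows, so rows that repeat a pose let the fingers close. It gives the time, the measured TCP pose, the force and the opening at its end, in the units of the state.
- env.state(): the state, without advancing time (a new reading comes with each control period).
- grab_frame(name): name is "scene" or "top" or "wrist"; returns the picture (400x640x3 uint8, red, green, blue); there is no depth.
- camera_params(name): a dict with "K" (3x3 intrinsics, pixels), "dist" ([k1, k2, p1, p2, k3] as OpenCV has them; the pictures are not rectified), "rvec" (rotation vector, rad) and "tvec" (3), from world to camera coordinates, as OpenCV has them. Camera axes: x right, y down, z forward; pixel columns grow to the right and rows downward; lengths in mm; the calibration is good to about 2 mm. A picture is of the moment at which its call begins: read the wrist's pose just before it. camera_params takes no time and is no camera call; for the wrist camera it gives the pose at the moment of the call.
- env.job_done(): hands the job in, once; it reports no verdict.
Trained networks look in the newest picture that a camera, given by its name, has taken for a name from the list of things; names that differ only in an ending like _2 or _b are one class to them, and where a whole thing is asked for, a point or a joint stands for the part that bears it (a point fixed in the world has none). Each returns a list of dicts, best first, with "conf" (0 to 1); they miss things now and then, are a little off and sometimes report something else, mostly with a low value. They report only what shows in the picture. A call takes as long as a camera call. They do not tell look-alikes from the thing itself.
- spotter.look_for(query, camera): "box" ([left, top, width, height] in pixels, round what is visible of it).
- spotter.trace(query, camera): "region" (400x640 bool, what is visible of it) and "box" ([left, top, width, height] in pixels, round what is visible of it).
The state is a dict: "time_s": time; "qpos": joint angles; "qvel": joint speeds; "effort": joint torques, N m; "ee_pos": TCP position; "ee_rot": TCP orientation; "force": force on the tool from outside, world axes, zero at the start; "torque": the same for the moment, N m; "gripper_width": finger opening in mm.
Only numpy, scipy, OpenCV 4.12 (cv2) and the standard library are available. Lean on these libraries where they do the work, as an engineer would, in place of code of your own. Each camera call takes 0.05 s, during which the arm holds its last target. There are 200 camera calls.

## Working session

There is one attempt and no reset: what is moved stays moved. The work goes in short steps, Python scripts to look and compute and a shell command to move; the robot and the scene stay as the last step left them, time stands still between calls to the robot, and variables do not carry over. Pictures are saved under pics/ and viewed, about 8 in all and at most 12, crops included, and the job is handed in when it is done.

```bash
ls; mkdir -p pics; python3 - <<'E'
from workcell import env, grab_frame, camera_params, spotter
import cv2,numpy as np
for n in("scene","top"):
    im=grab_frame(n); cv2.imwrite(f"pics/{n}0.png",im[:,:,::-1])
    p=camera_params(n); print(n,np.array(p["K"]).round(1).tolist(),p["rvec"],p["tvec"],p["dist"])
    for q in("isolator_box","isolator","loupe","panel","amber_band","focus_height","loupe_rest"):
        print(n,q,[(r["box"],round(r["conf"],2)) for r in spotter.look_for(q,n)][:4])
s=env.state();print(s,env.hold_point_z)
E
```

```text
pics
scene [[395.0, 0.0, 318.9], [0.0, 395.0, 198.7], [0.0, 0.0, 1.0]] [ 1.30476893  2.36674907 -0.82463796] [ 315.13053387 -278.3159544  1470.29426637] [-0.05190681  0.          0.          0.          0.        ]
scene isolator_box [([261.5, 106.5, 53.0, 41.4], 0.8), ([239.2, 152.7, 39.9, 40.0], 0.56), ([390.1, 243.6, 11.7, 32.3], 0.18)]
scene isolator [([277.2, 107.3, 17.5, 16.2], 0.68), ([250.2, 156.2, 17.8, 15.1], 0.53)]
scene loupe [([288.6, 171.4, 46.9, 44.0], 0.6), ([249.5, 155.1, 18.8, 13.7], 0.42)]
scene panel [([347.3, 223.7, 77.7, 67.3], 0.62), ([292.5, 177.3, 45.7, 46.5], 0.62)]
scene amber_band []
scene focus_height []
scene loupe_rest [([290.5, 179.7, 49.0, 44.1], 0.89), ([250.5, 156.6, 19.1, 12.9], 0.58)]
top [[511.6, 0.0, 314.1], [0.0, 511.6, 201.8], [0.0, 0.0, 1.0]] [ 2.11798778 -2.16460845  0.15397102] [ -48.44477108  511.5608936  1670.81856749] [-0.13793192  0.          0.          0.          0.        ]
top isolator_box [([371.7, 240.2, 55.3, 51.8], 0.9), ([435.6, 227.8, 41.1, 43.3], 0.85), ([367.2, 184.2, 33.0, 37.2], 0.79)]
top isolator [([379.0, 193.1, 10.7, 
[... 404 characters left out ...]
.7), ([310.5, 194.7, 25.8, 45.0], 0.62)]
{'time_s': 0.8, 'qpos': array([ 7.57442972e+01,  1.83109300e+01,  8.96375613e+01,  3.22788178e-04,
        7.20426023e+01, -1.14355519e+00]), 'qvel': array([-0.18857704,  0.02395953,  0.048822  , -0.09152033,  0.08565198,
       -0.04898473]), 'effort': array([ 7.66856147e-05, -4.12287962e+01, -2.32223618e+01,  7.27592711e-02,
        3.73533368e-02,  1.08111706e-06]), 'ee_pos': array([130.42645962, 560.04910717, 213.99542737]), 'ee_rot': array([ 1.79991089e+02, -1.29269615e-04,  1.66887753e+02]), 'force': array([-0.32989089,  0.20641532, -0.57659581]), 'torque': array([-0.04715095, -0.03926236, -0.02250642]), 'gripper_width': 91.41711702670592} -18.8
```

```bash
python3 - <<'E'
import cv2
a=cv2.imread("pics/top0.png")[140:310,150:490]; cv2.imwrite("pics/top0c.png",cv2.resize(a,(800,400),interpolation=cv2.INTER_CUBIC))
b=cv2.imread("pics/scene0.png")[90:310,220:460]; cv2.imwrite("pics/scene0c.png",cv2.resize(b,(654,600),interpolation=cv2.INTER_CUBIC))
E
```

```text
(no output)
```

View pics/top0c.png

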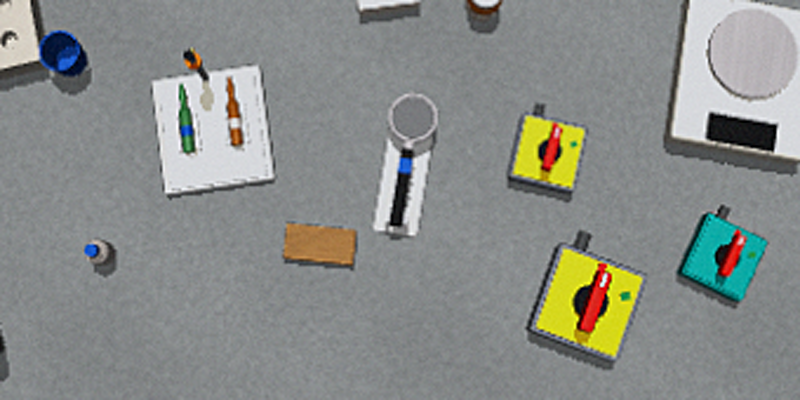

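View pics/scene0c.png

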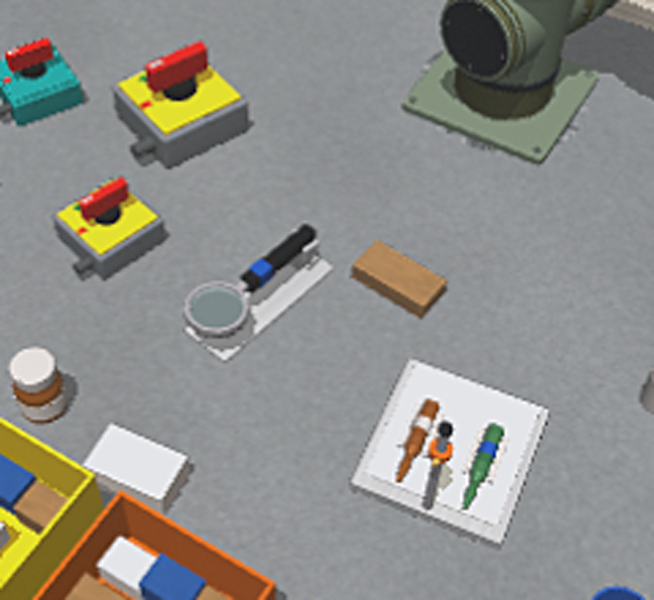

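```bash
cat > h.py <<'E'
import cv2,numpy as np
from workcell import env, grab_frame, camera_params, spotter
def ray(p,uv):
    n=cv2.undistortPoints(np.array([[uv]],float),np.array(p["K"]),np.array(p["dist"]))[0,0]
    R=cv2.Rodrigues(np.array(p["rvec"],float))[0]; C=-R.T@np.array(p["tvec"],float).ravel()
    return C,R.T@np.array([*n,1.])
def onz(p,uv,z):
    C,d=ray(p,uv); return (C+d*(z-C[2])/d[2])
def tri(obs):
    A=np.zeros((3,3));b=np.zeros(3)
    for p,uv in obs:
        C,d=ray(p,uv);d/=np.linalg.norm(d);M=np.eye(3)-np.outer(d,d);A+=M;b+=M@C
    return np.linalg.solve(A,b)
def proj(p,X):
    return cv2.projectPoints(np.array([X],float),np.array(p["rvec"],float),np.array(p["tvec"],float),np.array(p["K"]),np.array(p["dist"]))[0][0,0]
E
python3 - <<'E'
from h import *
t=camera_params("top"); s=camera_params("scene")
c=lambda x,y:(150+x*.425,140+y*.425); d=lambda x,y:(220+x*.367,90+y*.3667)
for n,uv,z in [("barW",(557,126),85),("barE",(544,170),85),("boss",(549,150),57),("green",(573,144),44),("red?",(544,174),44),("pl1",(523,114),44),("pl2",(588,125),44),("pl3",(575,190),44),("pl4",(511,180),44),("blue",(405,165),60),("lens",(413,119),50),("hend",(398,228),60),("amber",(235,123),38),("atip",(231,80),29),("green",(187,130),38),("gtip",(183,85),29),
 ("p1",(152,82),20),("p2",(259,67),20),("p3",(273,180),20),("p4",(166,193),20),("capz164",(190,52),164),("blist",(320,245),25),("bigbox",(590,302),60)]:
    print(n,onz(t,c(*uv),z).round(0)[:2])
print("ring",tri([(t,c(193,61)),(s,d(441,449))]))
print("lens",tri([(t,c(413,119)),(s,d(217,307))]),"blue",tri([(t,c(405,165)),(s,d(260,272))]))
print(camera_params("wrist"))
E
```

```text
barW [ 525. -297.]
barE [ 464. -277.]
boss [ 496. -288.]
green [ 506. -325.]
red? [ 464. -282.]
pl1 [ 550. -255.]
pl2 [ 532. -347.]
pl3 [ 440. -325.]
pl4 [ 456. -235.]
blue [479. -85.]
lens [546. -98.]
hend [391. -74.]
amber [548. 155.]
atip [612. 162.]
green [539. 225.]
gtip [607. 232.]
p1 [614. 279.]
p2 [632. 123.]
p3 [467. 103.]
p4 [451. 258.]
capz164 [624. 199.]
blist [372.  37.]
bigbox [ 282. -337.]
ring [619.21598568 202.72981065 126.55578181]
lens [544.91793708 -97.42900116  50.26580149] blue [479.19479685 -84.137344    51.74492277]
{'K': array([[279.32179661,   0.        , 322.89184565],
       [  0.        , 279.32179661, 201.98705671],
       [  0.        ,   0.        ,   1.        ]]), 'dist': array([-0.0248601,  0.       ,  0.       ,  0.       ,  0.       ]), 'rvec': array([-2.27760618, -1.81102786, -0.25723916]), 'tvec': array([-574.37900282,  -31.19724006,  390.8437272 ])}
```

```bash
python3 -m jog '0 0 0 1.5 -1.7 0.2 1;0 0 0 3 -3.4 0.4 1;0 0 0 4.5 -5.1 0.6 1;0 0 0 6 -6.8 0.8 1;0 0 0 7.5 -8.5 1 1'; python3 - <<'E'
from h import *
from scipy.spatial.transform import Rotation as Ro
s=env.state();p=camera_params("wrist")
R=cv2.Rodrigues(p["rvec"])[0];C=-R.T@p["tvec"]
T=Ro.from_euler('xyz',s["ee_rot"],degrees=True)
print(s["ee_pos"],C,T.inv().apply(C-s["ee_pos"]),T.inv().as_matrix()@R.T)
E
```

```text
time_s: 1.42
ee_pos: [318.9, 346.2, 239.4]
ee_rot: [180.0, 0.0, 166.9]
force: [1.2, 0.5, -0.5]
gripper_width: 91.4
[318.93887442 346.15615796 239.37951914] [241.00208243 363.31211293 409.50256867] [  79.7036868    -0.79885496 -170.16758346] [[ 1.55789279e-03 -9.60494866e-01 -2.78293345e-01]
 [ 9.99998786e-01  1.49696415e-03  4.31431532e-04]
 [ 2.20738957e-06 -2.78293680e-01  9.60496032e-01]]
```

```bash
python3 -m jog '0 0 0 1.6 -1.75 0 1;0 0 0 3.2 -3.5 0 1;0 0 0 4.8 -5.2 0 1;0 0 0 6.4 -7 0 1;0 0 0 6.4 -7 0 1'; python3 - <<'E'
from h import *
p=camera_params("wrist");im=grab_frame("wrist");cv2.imwrite("pics/w1.png",im[:,:,::-1])
np.savez("w1.npz",**p)
for q in("amber_band","focus_height","panel"):
    print(q,[(np.round(r["box"]),round(r["conf"],2)) for r in spotter.look_for(q,"wrist")][:4])
E
```

```text
time_s: 2.05
ee_pos: [480.1, 169.7, 238.8]
ee_rot: [-180.0, 0.0, 166.6]
force: [-0.1, 0.4, -0.2]
gripper_width: 90.7
amber_band [(array([278., 142., 130., 179.]), 0.73), (array([  3., 248.,  23.,  36.]), 0.65), (array([315., 206.,  32.,  58.]), 0.6), (array([358., 191.,  31.,  62.]), 0.16)]
focus_height [(array([369., 294.,  18.,  20.]), 0.71)]
panel [(array([279., 144., 125., 179.]), 0.65)]
```

View pics/w1.png

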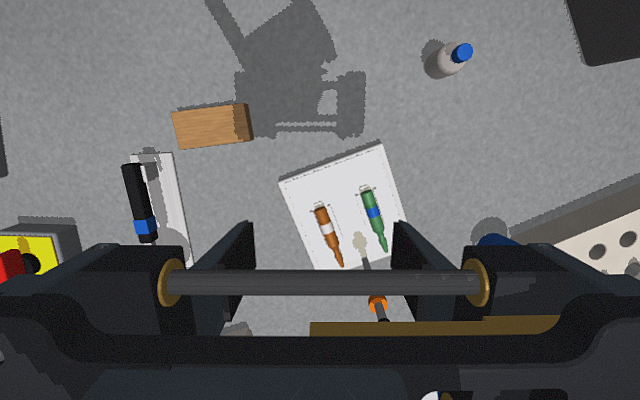

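```bash
python3 -m jog '0 0 0 2 1.4 0 1;0 0 0 3.6 2.4 0 1;0 0 0 4.8 3.2 0 1;0 0 0 4.8 3.2 0 1'; cat > snap.py <<'E'
from h import *
import sys
n=sys.argv[1]
p=camera_params("wrist");im=grab_frame("wrist");cv2.imwrite(f"pics/{n}.png",im[:,:,::-1]);np.savez(n+".npz",**p)
E
python3 snap.py w2; python3 -m jog '0 0 0 0 -2 0 1;0 0 0 0 -4 0 1;0 0 0 0 -6 0 1;0 0 0 0 -7.2 0 1;0 0 0 0 -7.2 0 1'; python3 snap.py w3
python3 - <<'E'
from h import *
a=[cv2.imread(f"pics/{n}.png")[60:340,120:520] for n in("w2","w3")]
cv2.imwrite("pics/w23.png",np.hstack(a))
for n in("w2","w3"):
    im=cv2.imread(f"pics/{n}.png");h=cv2.cvtColor(im,cv2.COLOR_BGR2HSV)
    m=cv2.inRange(h,(8,190,150),(18,255,255));k,l,st,c=cv2.connectedComponentsWithStats(m)
    print(n,[(st[i].tolist(),c[i].round(1)) for i in range(1,k) if st[i,4]>25])
E
```

```text
time_s: 2.75
ee_pos: [598.2, 255.4, 237.8]
ee_rot: [-180.0, -0.0, 167.1]
force: [-1.3, 0.1, 0.5]
gripper_width: 91.0
time_s: 3.42
ee_pos: [596.4, 71.2, 239.7]
ee_rot: [-180.0, 0.0, 166.8]
force: [0.5, 0.1, -0.3]
gripper_width: 91.3
w2 [([233, 140, 11, 17, 55], array([237.5, 147.2])), ([270, 221, 20, 19, 160], array([280.8, 228. ]))]
w3 [([441, 184, 21, 20, 174], array([449. , 192.3])), ([385, 318, 17, 4, 39], array([394.9, 320. ]))]
```

View pics/w23.png

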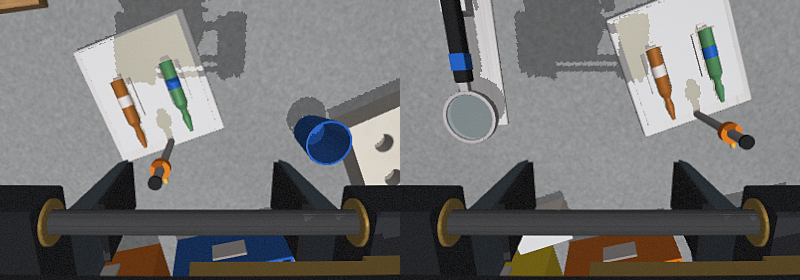

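```bash
python3 - <<'E'
from h import *
from scipy.optimize import least_squares
P={n:dict(np.load(n+".npz")) for n in("w1","w2","w3")}
a=np.linspace(0,2*np.pi,60,endpoint=False)
def cyl(X,r=11,h=5): return np.array([[X[0]+r*np.cos(t),X[1]+r*np.sin(t),X[2]+s] for t in a for s in(-h,h)])
def bb(p,X):
    q=cv2.projectPoints(cyl(X),p["rvec"],p["tvec"],p["K"],p["dist"])[0][:,0]; return np.r_[q.min(0),q.max(0)]
B={}
for n,w in(("w2",(255,205,310,255)),("w3",(430,170,480,215))):
    im=cv2.imread(f"pics/{n}.png");h=cv2.cvtColor(im,cv2.COLOR_BGR2HSV)
    m=cv2.inRange(h,(5,150,90),(22,255,255));x0,y0,x1,y1=w
    ys,xs=np.nonzero(m[y0:y1,x0:x1]);B[n]=np.array([xs.min()+x0,ys.min()+y0,xs.max()+x0+1,ys.max()+y0+1])-.5
    print(n,B[n])
s=least_squares(lambda X:np.r_[bb(P["w2"],X)-B["w2"],bb(P["w3"],X)-B["w3"]],[620,202,126])
print(s.x,s.fun.round(1), tri([(P["w2"],(B["w2"][:2]+B["w2"][2:])/2),(P["w3"],(B["w3"][:2]+B["w3"][2:])/2)]))
for n,uv,z in[("w2",(292,200),20),("w3",(415,172),20)]: print("post base",onz(P[n],uv,z))
# amber mask
for n,c in(("w1",(328,227)),("w2",(245,161)),("w3",(376,143))):
    im=cv2.imread(f"pics/{n}.png");h=cv2.cvtColor(im,cv2.COLOR_BGR2HSV)
    x0,y0=c[0]-30,c[1]-45;hh=h[y0:y0+100,x0:x0+60]
    m=cv2.inRange(hh,(5,120,60),(18,255,255))
    k,l,st,ce=cv2.connectedComponentsWithStats(m);o=sorted(range(1,k),key=lambda i:-st[i,4])[:2]
    o.sort(key=lambda i:ce[i][1]);U=[]
    for i in o:
        ys,xs=np.nonzero(l==i);U.append(np.c_[xs+x0,ys+y0])
    # band edges: last px of the upper component, first px of the lower, along the line joining centroids
    d=U[1].mean(0)-U[0].mean(0);d/=np.linalg.norm(d)
    allp=np.vstack(U);c0=allp.mean(0);e1=(U[0]-c0)@d;e2=(U[1]-c0)@d
    lat=np.median([(u-c0)@np.array([-d[1],d[0]]) for u in U][0])
    t=(np.percentile(e1,97)+np.percentile(e2,3))/2
    b=c0+d*t+lat*np.array([-d[1],d[0]])
    top=onz(P[n],c0+d*e2.max(),29);bot=onz(P[n],c0+d*e1.min()+lat*np.array([-d[1],d[0]]),29)
    print(n,b.round(1),"band@29..36",onz(P[n],b,29).round(1),onz(P[n],b,36).round(1),"tip",top.round(0),"butt",bot.round(0),np.linalg.norm(top-bot))
    B[n+'b']=b
print(tri([(P[n],B[n+'b']) for n in("w2","w3")]),tri([(P[n],B[n+'b']) for n in("w1","w2","w3")]))
E
```

```text
w2 [263.5 204.5 290.5 242.5]
w3 [439.5 181.5 461.5 207.5]
[615.39977101 201.1133826  130.50657782] [ 2.6 11.7 -2.3 -3.5 -2.  -2.4  1.5 -5.4] [615.6406115  201.173071   129.61043619]
post base [616.93795603 204.68955032  20.        ]
post base [615.32479457 199.75284537  20.        ]
w1 [327.1 228.3] band@29..36 [549.8 158.6  29. ] [547.1 159.1  36. ] tip [616. 167.  29.] butt [516. 154.  29.] 100.33431124668687
w2 [245.2 161.3] band@29..36 [547.7 157.9  29. ] [547.2 160.   36. ] tip [616. 167.  29.] butt [517. 154.  29.] 99.50417517751823
w3 [379.  131.1] band@29..36 [547.7 158.2  29. ] [547.2 156.9  36. ] tip [616. 167.  29.] butt [517. 154.  29.] 99.38513218682108
[547.66071741 158.06307285  29.57435518] [547.90109529 158.40719915  31.73074868]
```

```bash
python3 - <<'E'
from h import *
from scipy.optimize import least_squares
P={n:dict(np.load(n+".npz")) for n in("w2","w3")}
a=np.linspace(0,2*np.pi,60,endpoint=False)
def cyl(X,r=11,h=5): return np.array([[X[0]+r*np.cos(t),X[1]+r*np.sin(t),X[2]+s] for t in a for s in(-h,h)])
def bb(p,X):
    q=cv2.projectPoints(cyl(X),p["rvec"],p["tvec"],p["K"],p["dist"])[0][:,0]; return np.r_[q.min(0),q.max(0)]
for lo in((8,190,150),(5,170,120),(5,150,90),(5,130,60)):
  B={}
  for n,c in(("w2",(280,228)),("w3",(449,192))):
    im=cv2.imread(f"pics/{n}.png");h=cv2.cvtColor(im,cv2.COLOR_BGR2HSV)
    m=cv2.inRange(h,lo,(22,255,255));k,l,st,ce=cv2.connectedComponentsWithStats(m)
    i=1+np.argmin(np.linalg.norm(ce[1:]-c,axis=1)+100*(st[1:,4]<60));x,y,w,hh=st[i,:4];B[n]=np.array([x,y,x+w,y+hh])-.5
  s=least_squares(lambda X:np.r_[bb(P["w2"],X)-B["w2"],bb(P["w3"],X)-B["w3"]],[620,202,126],loss='soft_l1')
  print(lo,B,s.x.round(1),s.fun.round(1))
v=[cv2.resize(cv2.imread(f"pics/{n}.png")[y:y+50,x:x+50],(400,400),interpolation=cv2.INTER_NEAREST) for n,x,y in(("w2",255,205),("w3",430,168))]
cv2.imwrite("pics/ring.png",np.hstack(v))
E
```

```text
(8, 190, 150) {'w2': array([269.5, 220.5, 289.5, 239.5]), 'w3': array([440.5, 183.5, 461.5, 203.5])} [620.2 202.1 125.8] [-0.4 -1.9  1.2  1.5 -3.3 -1.2  0.7  1.4]
(5, 170, 120) {'w2': array([269.5, 220.5, 290.5, 241.5]), 'w3': array([440.5, 182.5, 461.5, 206.5])} [621.1 202.2 126.7] [-0.2 -0.8  0.4  0.6 -2.7  0.8  1.2 -0.6]
(5, 150, 90) {'w2': array([269.5, 217.5, 290.5, 242.5]), 'w3': array([439.5, 181.5, 461.5, 207.5])} [620.4 202.3 127. ] [-0.4  1.6  0.4 -0.9 -1.6  1.2  1.5 -2.2]
(5, 130, 60) {'w2': array([269.5, 217.5, 290.5, 242.5]), 'w3': array([437.5, 181.5, 461.5, 207.5])} [620.8 202.  125.6] [-0.4  1.6  0.3 -1.1 -0.4  1.4  0.5 -2.1]
```

View pics/ring.png

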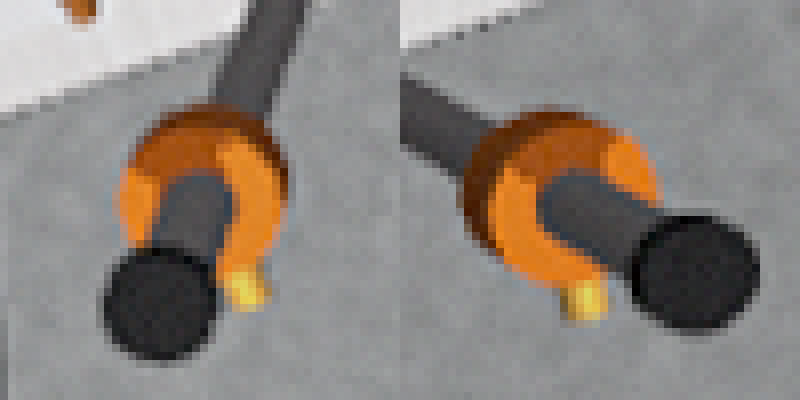

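```bash
python3 - <<'E'
from h import *
from scipy.optimize import least_squares
P={n:dict(np.load(n+".npz")) for n in("w2","w3")}
a=np.linspace(0,2*np.pi,60,endpoint=False)
def cyl(X,r=11,h=5): return np.array([[X[0]+r*np.cos(t),X[1]+r*np.sin(t),X[2]+s] for t in a for s in(-h,h)])
def bb(p,X):
    q=cv2.projectPoints(cyl(X),p["rvec"],p["tvec"],p["K"],p["dist"])[0][:,0]; return np.r_[q.min(0),q.max(0)]
B={"w2":np.array([269.75,217.9,291.25,239.2])-.5,"w3":np.array([437.5,181.1,462.75,204.2])-.5}
cap={"w2":(274.5,242.4),"w3":(466.4,201.5)}
for n in P: print(onz(P[n],cap[n],164))
print("cap tri",tri([(P[n],cap[n]) for n in P]))
s=least_squares(lambda X:np.r_[bb(P["w2"],X)-B["w2"],bb(P["w3"],X)-B["w3"]],[620,202,126]);print(s.x,s.fun.round(1))
for n in P:
  C=proj(P[n],[621,202.5,164]);print(np.array(cap[n])-C)
E
```

```text
[617.95638968 203.02316909 164.        ]
[617.69294277 201.40502524 164.        ]
cap tri [618.69502143 202.41966092 161.83082184]
[618.7031354  202.51552237 124.94968472] [-0.  -0.4  0.1  0.7  0.2  0.1 -0.2 -0.4]
[-0.33252325 -2.97383825]
[-1.48236496 -3.08590694]
```

```bash
python3 -m jog '0 0 0 -0.7 -2.3 0 1;0 0 0 -1.4 -4.6 0 1;0 0 0 -2.2 -7 0 1;0 0 0 -2.6 -8 0 1;0 0 0 -2.6 -8 0 1'; python3 snap.py w4; python3 -m jog '0 0 -0.3 -0.7 -2.2 0 1;0 0 -0.6 -1.3 -4.2 0 1;0 0 -1 -2 -6 -0.4 1;0 0 -1 -2 -6 -0.8 1;0 0 -1 -2 -6 -0.8 1'; python3 snap.py w5
python3 - <<'E'
from h import *
a=[cv2.imread(f"pics/{n}.png")[30:330,120:520] for n in("w4","w5")]
cv2.imwrite("pics/w45.png",np.hstack(a))
for q in("isolator","isolator_box"):
    print(q,[(np.round(r["box"]),round(r["conf"],2)) for r in spotter.look_for(q,"wrist")][:4])
E
```

```text
time_s: 4.1
ee_pos: [532.3, -127.3, 239.3]
ee_rot: [180.0, 0.0, 166.8]
force: [0.3, -0.4, 0.4]
gripper_width: 91.0
time_s: 4.78
ee_pos: [483.4, -275.4, 218.1]
ee_rot: [179.9, -0.1, 162.0]
force: [-0.2, -0.4, -1.5]
gripper_width: 91.1
isolator [(array([309., 174.,  14.,  58.]), 0.78), (array([ 54., 116.,  31.,  59.]), 0.58)]
isolator_box [(array([53., 99., 92., 99.]), 0.84), (array([154.,   1., 131., 123.]), 0.69)]
```

View pics/w45.png

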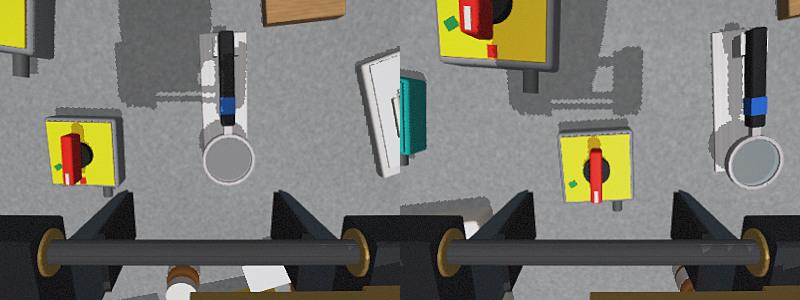

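```bash
cat > fit.py <<'E'
from h import *
from scipy.optimize import least_squares
P={n:dict(np.load(n+".npz")) for n in("w3","w4","w5")}
def hull_mask(p,V):
    q=cv2.projectPoints(V,p["rvec"],p["tvec"],p["K"],p["dist"])[0][:,0]
    return cv2.convexHull(q.astype(np.float32))[:,0]
def bar(x,y,a):
    c,s=np.cos(a),np.sin(a)
    return np.array([[x+c*i*31-s*j*7,y+s*i*31+c*j*7,71+k*14] for i in(-1,1) for j in(-1,1) for k in(-1,1)],float)
def mom(poly):
    m=cv2.moments(poly.reshape(-1,1,2));cx,cy=m['m10']/m['m00'],m['m01']/m['m00']
    return np.array([cx,cy,.5*np.degrees(np.arctan2(2*m['mu11'],m['mu20']-m['mu02']))%180, m['m00']])
for ns in(("w4",),("w5",),("w4","w5")):
  O={}
  for n in ns:
    w={"w4":(170,150,215,225),"w5":(300,165,335,245)}[n];h=cv2.cvtColor(cv2.imread(f"pics/{n}.png"),cv2.COLOR_BGR2HSV)
    m=cv2.inRange(h,(0,120,60),(6,255,255))|cv2.inRange(h,(174,120,60),(180,255,255))
    g=np.zeros_like(m);g[w[1]:w[3],w[0]:w[2]]=m[w[1]:w[3],w[0]:w[2]]
    k,l,st,ce=cv2.connectedComponentsWithStats(g);i=1+np.argmax(st[1:,4])
    ct=cv2.convexHull(np.argwhere(l==i)[:,::-1].astype(np.float32))[:,0];O[n]=mom(ct)
    print(n,O[n].round(1),st[i])
  f=lambda v:np.concatenate([(mom(hull_mask(P[n],bar(*v)))-O[n])[:3] for n in ns])
  s=least_squares(f,[495,-288,-.3],diff_step=1e-4);print("bar",s.x[:2].round(1),np.degrees(s.x[2]).round(1),s.fun.round(2))
# loupe blue band
for n,w in(("w3",(165,95,200,140)),("w4",(330,120,365,150)),("w5",(460,115,500,155))):
    h=cv2.cvtColor(cv2.imread(f"pics/{n}.png"),cv2.COLOR_BGR2HSV);m=cv2.inRange(h,(105,120,100),(125,255,255))[w[1]:w[3],w[0]:w[2]]
    c=np.argwhere(m).mean(0)[::-1]+w[:2];print(n,"blue",c.round(1),m.sum()//255,onz(P[n],c,60).round(1))
E
python3 fit.py
```

```text
w4 [192.2 189.8  83.9 989.5] [181 163  25  52 872]
bar [ 497.8 -287.3] -13.3 [0. 0. 0.]
w5 [315.7 205.1  89.1 608.5] [309 179  14  54 570]
bar [ 495.5 -288.5] -17.3 [ 0.  0. -0.]
w4 [192.2 189.8  83.9 989.5] [181 163  25  52 872]
w5 [315.7 205.1  89.1 608.5] [309 179  14  54 570]
bar [ 496.7 -287.9] -15.1 [-0.78 -0.8   1.97  0.75  0.74 -2.13]
w3 blue [176.9 121.3] 271 [477.9 -83.8  60. ]
w4 blue [347.  135.4] 247 [477.4 -85.   60. ]
w5 blue [478.5 135.7] 287 [477.1 -84.8  60. ]
```

```bash
python3 -m jog '0 0 0.1 0.24 -0.26 -1.5 0.6;0 0 0.1 0.48 -0.52 -3 0.5;0 0 0.1 0.48 -0.52 -4.7 0.5;0 0 0.1 0.48 -0.52 -6.2 0.5;0 0 0.1 0.48 -0.52 -6.26 0.5' 30; python3 -m jog '0 0 0 0 0 0 0.3;0 0 0 0 0 0 0;0 0 0 0 0 0 0;0 0 0 0 0 0 0;0 0 0 0 0 0 0'
```

```text
time_s: 5.55
ee_pos: [493.9, -288.5, 60.5]
ee_rot: [179.9, -0.3, 162.5]
force: [-0.6, 0.0, -0.2]
gripper_width: 46.2
time_s: 6.18
ee_pos: [496.5, -288.3, 64.0]
ee_rot: [179.7, 0.1, 162.3]
force: [3.2, 8.2, 3.8]
gripper_width: 13.5
```

```bash
python3 -m jog '0 0 -1 0 0 0 0;0 0 -2.2 0 0 0 0;0 0 -3.4 0 0 0 0;0 0 -4.6 0 0 0 0;0 0 -5.8 0 0 0 0' 40; python3 -c "
from workcell import env;print(env.state()['torque'])"; python3 -m jog '0 0 -1.2 0 0 0 0;0 0 -2.4 0 0 0 0;0 0 -3.6 0 0 0 0;0 0 -4.6 0 0 0 0;0 0 -5.4 0 0 0 0';python3 -c "
from workcell import env;print(env.state()['torque'])"
```

```text
time_s: 6.8
ee_pos: [496.6, -288.3, 64.0]
ee_rot: [179.7, 0.0, 133.1]
force: [3.2, 8.8, 4.9]
gripper_width: 13.5
[ 1.45759063 -0.59305391  0.18393405]
time_s: 7.42
ee_pos: [496.6, -288.3, 64.0]
ee_rot: [179.7, -0.1, 106.2]
force: [3.3, 8.6, 4.6]
gripper_width: 13.8
[ 1.35522614 -0.57451419  0.14617938]
```

```bash
python3 -m jog '0 0 -0.5 0 0 0 0;0 0 -0.8 0 0 0 0;0 0 -0.8 0 0 0 0';python3 -c "
from workcell import env;print(env.state()['torque'])"; python3 -m jog '0 0 -0.3 0 0 0 0;0 0 -0.6 0 0 0 0;0 0 -0.6 0 0 0 0';python3 -c "
from workcell import env;print(env.state()['torque'])"
```

```text
time_s: 7.8
ee_pos: [496.6, -288.3, 64.0]
ee_rot: [179.8, -0.1, 102.5]
force: [4.1, 9.4, 5.0]
gripper_width: 14.1
[ 1.52790132 -0.71497996  1.12201673]
time_s: 8.18
ee_pos: [496.6, -288.5, 64.0]
ee_rot: [179.8, -0.1, 99.6]
force: [4.7, 8.8, 4.1]
gripper_width: 15.0
[ 1.42831228 -0.67514095  1.46638696]
```

```bash
python3 -m jog '0 0 0 0 0 0 0.5;0 0 0 0 0 0 0.8;0 0 0 0 0 1.5 1;0 0 2 0 0 3.7 1;0 0 4 0 1 6 1'; python3 -m jog '0 0 2 0 1.5 0.6 1;0 0 4 -0.5 3.5 0.6 1;0 0 6 -0.8 5.5 0.6 1;0 0 8 -1.2 7 0.6 1;0 0 9.5 -1.2 7 0.6 1'; python3 -m jog '0 0 0.5 0 0 0 1;0 0 0.5 0 0 0 1';  python3 snap.py w6; python3 - <<'E'
from h import *
print([(np.round(r["box"]),round(r["conf"],2)) for r in spotter.look_for("loupe","wrist")][:4])
E
```

```text
time_s: 8.8
ee_pos: [494.5, -266.6, 213.6]
ee_rot: [-180.0, 0.0, 119.6]
force: [0.5, 0.0, 0.7]
gripper_width: 62.4
time_s: 9.43
ee_pos: [463.8, -88.7, 227.6]
ee_rot: [180.0, -0.0, 167.3]
force: [0.5, -0.2, 0.5]
gripper_width: 91.5
time_s: 9.68
ee_pos: [464.7, -90.8, 227.4]
ee_rot: [-180.0, 0.0, 169.3]
force: [-0.8, 0.2, 0.1]
gripper_width: 91.1
[(array([302., 127.,  56., 144.]), 0.69), (array([635., 235.,   5.,   9.]), 0.67)]
```

View pics/w6.png

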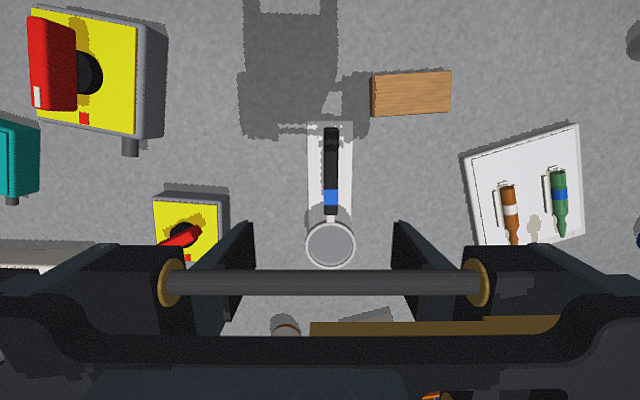

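```bash
python3 - <<'E'
from h import *
p=dict(np.load("w6.npz"));im=cv2.imread("pics/w6.png");h=cv2.cvtColor(im,cv2.COLOR_BGR2HSV)
b=np.argwhere(cv2.inRange(h,(105,120,100),(125,255,255))[180:215,310:355]).mean(0)[::-1]+[310,180]
k=np.argwhere((im.max(2)<60)[125:190,310:350]);k=k[:,::-1]+[310,125]
mids=np.array([[k[k[:,1]==r][:,0].mean(),r] for r in range(132,186)])
W=np.array([onz(p,m,60) for m in mids]);d=np.polyfit(W[:,0],W[:,1],1);print("yaw handle",np.degrees(np.arctan(d[0])))
B=onz(p,b,60);print("blue",b,B);g=im[215:275,295:365]
for uv in((330.3,244),):
    L=onz(p,uv,56);print("lens",L,np.degrees(np.arctan2(L[1]-B[1],L[0]-B[0])),np.linalg.norm((L-B)[:2]))
print("y of handle line at blue x",np.polyval(d,B[0]), env.state()["ee_pos"])
E
```

```text
yaw handle -10.685080640101646
blue [330.52888889 196.53777778] [477.16042363 -84.0126255   60.        ]
lens [542.61049428 -95.91256669  56.        ] -10.304785744568594 66.52308131986513
y of handle line at blue x -84.35595698151948 [464.81783813 -90.83097747 227.32866325]
```

```bash
python3 -m jog '0 0 0 0.23 0.13 -2 0.8;0 0 0 0.46 0.26 -4 0.6;0 0 0 0.46 0.26 -5.8 0.5;0 0 0 0.46 0.26 -7.4 0.5;0 0 0 0.46 0.26 -7.86 0.5' 30; python3 -m jog '0 0 0 0 0 0 0.4;0 0 0 0 0 0 0.1;0 0 0 0 0 0 0;0 0 0 0 0 0 0;0 0 0 0 0 0 0'
```

```text
time_s: 10.4
ee_pos: [474.8, -84.0, 28.8]
ee_rot: [180.0, -0.3, 169.3]
force: [-0.0, -0.3, 0.0]
gripper_width: 46.0
time_s: 11.02
ee_pos: [477.4, -84.2, 32.1]
ee_rot: [180.0, 0.2, 169.4]
force: [-0.6, 0.8, 5.7]
gripper_width: 17.9
```

```bash
python3 -m jog '0 0 0 0 0 0.4 0;0 0 0 0 0 1.2 0;0 0 0 0 0 2.4 0;0 0 0 0 0 4 0;0 0 0 0 0 5.6 0' 45; python3 -m jog '0 0 0 0 0 0.4 0;0 0 0 0 1 0.4 0;0 0 0 0 2.5 0.4 0;0 0 0 0 4 0.4 0;0 0 0 0 5.5 0.4 0';python3 -m jog '0 0 0 0 1.5 0 0;0 0 0 0 3 0 0;0 0 0 0 4.2 0 0;0 0 0 0 4.7 0 0;0 0 0 0 4.7 0 0'; python3 snap.py w7
```

```text
time_s: 11.65
ee_pos: [475.7, -83.9, 172.1]
ee_rot: [180.0, -0.1, 169.4]
force: [0.8, -0.0, -2.0]
gripper_width: 17.7
time_s: 12.28
ee_pos: [475.2, 54.4, 179.4]
ee_rot: [-180.0, -0.2, 169.4]
force: [0.4, -0.1, -2.3]
gripper_width: 17.8
time_s: 12.9
ee_pos: [475.9, 170.9, 179.9]
ee_rot: [-179.9, -0.1, 169.5]
force: [-0.4, -1.2, -0.8]
gripper_width: 17.7
```

View pics/w7.png

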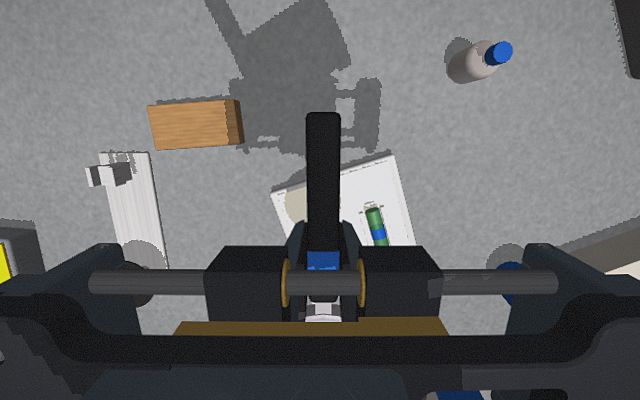

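```bash
python3 -m jog '0 0 0 0.1 0 -0.8 0;0 0 0 0.1 0 -1.6 0;0 0 0 0.1 0 -2.3 0;0 0 0 0.1 0 -2.8 0;0 0 0 0.1 0 -2.9 0';python3 -m jog '0 0 0 0 0 0 0;0 0 0 0 0 0 0;0 0 0 0 0 0 0'; python3 - <<'E'
from h import *
s=env.state();print(s["ee_pos"],s["ee_rot"],s["torque"])
v=[]
for n,(x,y,w,h) in(("top",(200,150,90,90)),("scene",(340,170,100,100))):
    im=grab_frame(n);cv2.imwrite(f"pics/{n}1.png",im[:,:,::-1]);v.append(cv2.resize(im[y:y+h,x:x+w,::-1],(400,400),interpolation=cv2.INTER_CUBIC))
    p=camera_params(n);print(n,proj(p,[547.2,158.2,126]),proj(p,[478.4,171.1,136]),proj(p,[620,202,126]))
    print([(np.round(r["box"]),round(r["conf"],2)) for r in spotter.look_for("lens",n)][:3])
cv2.imwrite("pics/fin1.png",np.hstack(v))
E
```

```text
time_s: 13.58
ee_pos: [478.5, 170.1, 107.6]
ee_rot: [-179.9, -0.1, 169.3]
force: [0.1, 1.0, -1.0]
gripper_width: 17.7
time_s: 13.95
ee_pos: [479.2, 171.1, 108.8]
ee_rot: [180.0, 0.1, 169.4]
force: [0.2, -0.4, -2.9]
gripper_width: 17.7
[479.21355714 171.07007364 108.813717  ] [1.79965455e+02 5.59177777e-02 1.69396919e+02] [-0.01587032  0.00568302 -0.01014906]
top [245.42279286 187.81892155] [240.93384152 208.84690153] [231.90754998 165.86648969]
[(array([246., 175.,  11.,  20.]), 0.61), (array([298., 124.,  32.,  23.]), 0.51)]
scene [378.51149349 226.5270583 ] [394.92291618 208.53797732] [380.89504237 254.79741229]
[(array([364., 208.,  30.,  30.]), 0.81)]
```

View pics/fin1.png

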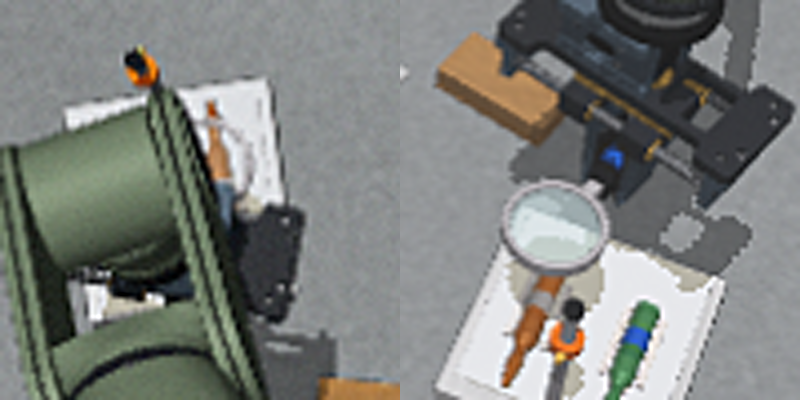

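```bash
python3 - <<'E'
from h import *
p=dict(np.load("w7.npz"));u=np.array([np.cos(np.radians(-10.6)),np.sin(np.radians(-10.6)),0])
G=np.array([475.9,170.9,180+18.5])
for dz in(-5,0,5): print("tail top edge pred",dz,proj(p,G-85*u+[0,0,10+dz]))
t=camera_params("top");a=np.linspace(0,6.28,200)
c=np.array([proj(t,[547.2+35*np.cos(k),158.2+35*np.sin(k),132]) for k in a]);print("top rim",c.min(0),c.max(0),"crop",(c.max(0)-[200,150])*4.444,(c.min(0)-[200,150])*4.444)
v=[]
for n,(x,y,w,h) in(("top1",(360,180,50,50)),("scene1",(235,145,50,50))):
    v.append(cv2.resize(cv2.imread(f"pics/{n}.png")[y:y+h,x:x+w],(300,300),interpolation=cv2.INTER_CUBIC))
v.append(cv2.resize(cv2.imread("pics/w7.png")[100:260,243:403],(300,300)))
cv2.imwrite("pics/iso.png",np.hstack(v))
E
```

```text
tail top edge pred -5 [324.64729158 110.30530765]
tail top edge pred 0 [324.69645641 109.90039435]
tail top edge pred 5 [324.74925639 109.46555207]
top rim [234.22898056 176.68658979] [256.11889874 198.36406447] crop [249.39238602 214.92990249] [152.11358959 118.59520502]
```

View pics/iso.png

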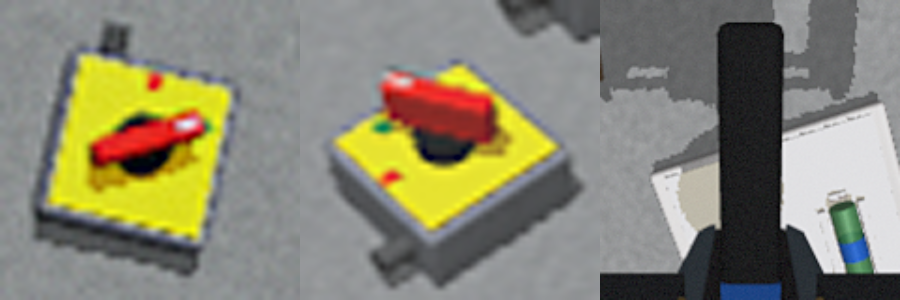

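```bash
python3 - <<'E'
from h import *
p=camera_params("scene");print(proj(p,[547.2,158.2,38]),proj(p,[547.2,158.2,34]))
im=cv2.imread("pics/scene0.png")[228:262,358:398];cv2.imwrite("pics/b.png",cv2.resize(im,(480,408),interpolation=cv2.INTER_NEAREST))
s=env.state();print(s["ee_pos"],s["qvel"].round(2))
t=camera_params("top");print(proj(t,[547.2,158.2,38]))
E
```

```text
[374.84089956 244.31880481] [374.68472889 245.07423033]
[478.98873573 171.01322074 108.46042689] [ 0.09  0.1   0.1   0.1  -0.15 -0.01]
[249.07290589 192.41222922]
```

View pics/b.png

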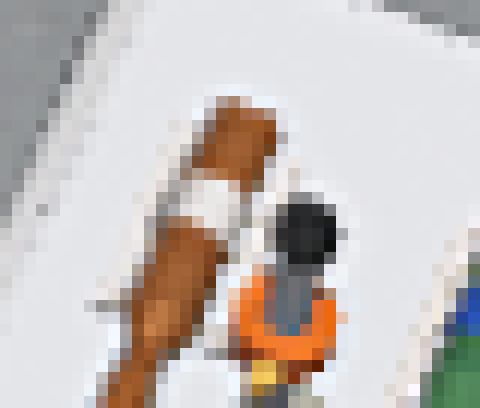

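```bash
python3 -m jog '0 0 0 -0.06 0 -0.04 0;0 0 0 -0.06 0 -0.04 0;0 0 0 -0.06 0 -0.04 0;0 0 0 -0.06 0 -0.04 0;0 0 0 -0.06 0 -0.04 0'; python3 -m jog '0 0 0 0 0 0 0;0 0 0 0 0 0 0;0 0 0 0 0 0 0;0 0 0 0 0 0 0'; python3 -c "
from workcell import env
print(env.state()['qvel'].round(2));env.job_done()"
```

```text
time_s: 14.78
ee_pos: [477.5, 170.9, 107.3]
ee_rot: [180.0, 0.0, 169.4]
force: [0.0, -0.5, -1.6]
gripper_width: 17.7
time_s: 15.28
ee_pos: [477.4, 170.9, 107.3]
ee_rot: [180.0, -0.0, 169.4]
force: [-0.2, -0.5, -2.2]
gripper_width: 17.7
[ 0.03  0.01  0.09  0.01  0.03 -0.01]
the job is handed in; nothing more can be done
```

I turned the smaller yellow isolator's handle about 60° clockwise to its on stop. I then lifted the loupe straight off its rest and handed in holding it level over the amber ampoule's white band, at 15.3 s.

**Isolator:** the torque at the tool rose from about 0.15 to 1.5 N m at the stop. A later picture shows the white end of the bar at the green mark.

**Lens position:** the lens should be centred within about 2 mm of the band, at about 126 mm height. I measured the marker ring at 125 to 127 mm. In the scene camera, the lens, band and ring agreed with my computed positions to within about 1 pixel (about 3 mm).

**At hand-in:** the tool was level to 0.1° and the arm was still. The force was about 2 N, roughly the loupe's weight, and the fingers were 17.7 mm apart on the 18 mm handle.

**Checks that disagreed:**
- **Top camera:** it puts things about 3 mm off in y compared with the wrist camera. I used the wrist camera, which the scene camera agreed with.
- **Handle end:** it showed 2 to 3 pixels from where I expected, about 1.3 mm along the loupe. I moved the loupe back 1.5 mm in x and down 1 mm, and took no picture after that last shift.

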